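# Start the fence's clamp screw against the square

### The arm

A 7-joint arm with a two-finger parallel gripper is mounted at the origin on a cart in front of the work surface, level with it; the furniture and walls round the work are solid. World frame = base frame: x ahead of the robot, y to its left, z up, the work surface at z = 0. Lengths are in m, angles in rad, forces in N, time in s.
With the tool pointing down it reaches from about 0.425 to 0.875 m from the base axis. Payload 4.7 kg.
Tool frame: the origin (TCP) lies at the very end of the fingers, on their centre line; the grasp point (between the pads) lies 19 mm behind it (arm.hold_point_z is the distance from the TCP to the grasp point, in m); z points along the fingers, y is the line along which they close (so a half turn about z gives the same grasp; the last joint's range is limited). The gripper opens to 85 mm and grips with 20 to 120 N. Pads are 22 mm wide; open, the fingers measure 114 mm over their backs; the gripper's body (76 mm by 85 mm) begins 54 mm behind the grasp point. The pads swing forward as they close: fully open they stand 13 mm farther back than shut.
Start: joints at [-1.093, 0.321, -0.07, 1.45, 0.023, 1.371, -0.057], TCP at [0.291, 0.581, 0.199] pointing down, gripper open.
Joint ranges: [-2.86, 2.86], [-0.3, 2.09], [-1.38, 1.24], [0.06, 2.45], [-1.56, 4.7], [0.09, 2.05], [-2.69, 2.69]. Speed limits (rad/s): [2.57, 2.57, 3.14, 3.14, 3.14, 3.14, 3.14].

### API

Orientations are given as a rotation vector (axis times angle).
In Python, from cell import get_obs, eyes, ticket, arm gives the robot as it stands. The module is installed in compiled form; this text tells all that it offers.
- The arm moves only by the tool apply_moves, never from a script. Its argument "deltas" is one flat list of numbers, 4 for each row, row after row: the shift along the world's x, y, z in cm, then the turn about the world's z in rad. In form: [x, y, z, spin, x, y, z, spin, ...]. A call has 1 to 10 rows; each row is the pose to reach, as a shift and turn from the pose commanded when the call began; what a row does not reach only later rows make up. A row lasts 1/12 s, in which the tool goes at most 41.7 mm and 7.16 degrees, less where a joint would pass 70% of its speed; a pose out of reach is approached as far as the arm can. A call with a gripper value outside its range is refused whole. "claw" is the opening, from -1 (shut) to 1 (fully open), so that 0 is half open, set as the call begins (left out, the last holds). The fingers move at their own pace and stop on an object; the grip force is fixed at half the most. Time passes only in rows, so rows that repeat a pose let the fingers close. It gives the time, the measured TCP pose, the force, the opening and the grip force at its end, in the units of the state.
- get_obs(): the state, without advancing time (a new reading comes with each control period).
- eyes.grab_frame(name): name is "side" or "top" or "wrist"; returns a dict with "img" (480x640x3 uint8, red, green, blue), "z_map" (480x640 float32, m along the optical axis (not along the pixel's ray), 0 where there is no reading), "intrinsics" (3x3 intrinsics, pixels), "rvec" (rotation vector, rad) and "tvec" (3), from world to camera coordinates, as OpenCV has them. Camera axes: x right, y down, z forward; pixel columns grow to the right and rows downward; lengths in m; the calibration is good to about 2 mm. A picture is of the moment at which its call begins.
- ticket.close_job(): hands the job in; it is judged then, once.
The state is a dict: "t": time; "joints": joint angles; "joint_velocities": joint speeds; "effort": joint torques, N m; "tcp_pos": TCP position; "eef_rot": TCP orientation; "contact_force": force on the tool from outside, world axes, zero at the start; "wrist_torque": the same for the moment, N m; "opening": opening from 0.0 (shut) to 1.0 (fully open); "grasp_force": force on a finger pad.
Only numpy, scipy, OpenCV 4.12 (cv2) and the standard library are available. Lean on these libraries where they do the work, as an engineer would, in place of code of your own. Each camera call takes 0.05 s, during which the arm holds its last target. There are 200 camera calls.

### The job

Set the fence up for squaring: slide the try square up so that the long outer side of its wooden stock lies flat on the worktop and flush against the fence's free wooden face. Then start the T-handled clamp screw without cross-threading it: turn it backward (counter-clockwise seen from above) until it drops as its thread finds the start, then turn it forward (clockwise) one full turn from there, and finish while still gripping its handle, with the screw left at that turn and the square still flush. Leave the tape measure, the sanding pad and the wood offcut where they are.

Things in the scene. Friction and masses are not known exactly. Their poses are not given: they have to be found in the camera images.
- try_square: loose try square lying flat, 0.21 kg. Origin under the middle of its 130 x 159 mm outline. Wooden stock: x -65 to +65, y +48 to +80 mm, 19 mm high; its long outer side is y = +80 and starts toward the fence, 30 to 100 mm off, up to 0.3 rad askew. Thin steel blade, 10 mm above the worktop: x +26 to +64, out to y = -80 mm; the stock's inner side y = +48 is free from x -65 to +26
- stock_end_a (a point): one end of the stock's long outer side (square frame x = -65, y = +80 mm), at half the stock's height
- stock_end_b (a point): the other end of the stock's long outer side (square frame x = +65, y = +80 mm)
- fence: fence fixed to the worktop: wooden bar 260 mm long, 24 thick, 40 high. Origin at worktop level in the middle of its free face; x along the face (-130 to +130 mm), y out of the face, toward the square, z up; bar at y -24 to 0. Behind it a steel foot (x -145 to -25, y -102 to -22 mm, 10 high) carries the threaded boss, 46 mm across, top 56 mm above the worktop, at x = -85, y = -58 mm
- clamp_screw: steel screw upright in the boss, 0.35 kg, with a T handle: level round cross bar 12 mm thick, 120 mm over its 16 mm end balls, in a hub 26 mm across (14 mm below to 15 above the bar's middle). Origin: middle of the bar, on the axis (fence x = -85, y = -58 mm), 102 mm above the worktop at screw_lift 0; x along the bar. Friction about 0.03 N m: stays where left; sinks by its weight if not held up
- bar_end (a point): centre of the ball at one end of the cross bar, 52 mm from the axis
- screw_turn (a joint): turn of the clamp screw in rad, growing forward (clockwise from above), no stops. Starts between 0.5 and 2.2; turned backward, the thread passes its start between +0.05 and -0.2 and the screw drops 8 mm if free to sink. At 0 bar_end points along the fence's +x
- screw_lift (a joint): height of the clamp screw in m; right-hand thread, pitch 8 mm. Before the drop -0.008 x screw_turn / 6.283 (it rises to 0 as it is turned back to 0); the drop takes it to about -0.008; each full turn forward from there lowers it by 0.008, so about -0.016 after one turn; lowest -0.0245
- tape_measure: bystander: tape measure 38 x 78 x 70 mm standing on the worktop; origin under its middle
- cork_pad: bystander: small grey sanding pad 45 x 70 x 26 mm; origin under its middle
- offcut: bystander: wood offcut 50 x 75 x 25 mm; origin under its middle

How it is judged:
On the way, in this order (a step that is already met when the one before it is completed fails the run):
1. the square's stock lies flush against the fence face (y of stock_end_a in the frame of fence between -0.003 and 0.0025 m and x of stock_end_a in the frame of fence between -0.132 and 0.132 m and y of stock_end_b in the frame of fence between -0.003 and 0.0025 m and x of stock_end_b in the frame of fence between -0.132 and 0.132 m and height (world z) of try_square below 0.004 m and angle between try_square's own z axis and vertical below 0.05 rad), for 0.2 s.
2. the screw has been turned backward past its thread start and has dropped (value of joint screw_turn below 0.3 rad and value of joint screw_lift below -0.0055 m), for 0.05 s.
3. the screw has been turned forward about one turn (value of joint screw_lift between -0.0185 and -0.0138 m), for 0.2 s.
At the end, for the whole second after the job is handed in: Square flat, both ends of its stock's outer side within 2.5 mm of the fence face and on the bar's length; the screw still, one turn past its drop (about a quarter turn either way: screw_lift -0.0138 to -0.0185); fingers grip its handle (over 4 N, grasp point within 75 mm of the bar's middle) (all of step 1 and all of step 3 and linear speed of try_square below 0.01 m/s and contact force between the fingers and clamp_screw above 4 N and distance between the grasp point and clamp_screw below 0.075 m and angular speed of clamp_screw below 0.1 rad/s); the arm keeps its last pose, push and grip.
It fails at once if the tape measure is displaced by more than 20 mm (distance of tape_measure from where it was at the start of the episode above 0.02 m).
It fails at once if the cork pad is displaced by more than 20 mm (distance of cork_pad from where it was at the start of the episode above 0.02 m).
It fails at once if the offcut is displaced by more than 20 mm (distance of offcut from where it was at the start of the episode above 0.02 m).
It also fails if it takes over 72 s, if anything falls off the work surface, if the arm or the gripper's body presses on something with over 40 N, if the wrist force passes 120 N, or if a joint passes its speed limit or range.

## Working session

There is one attempt and no reset: what is moved stays moved. The work goes in short steps, Python scripts to look and compute and a tool call to move; the robot and the scene stay as the last step left them, time stands still between calls to the robot, and variables do not carry over. Pictures are saved under pics/ and viewed, at most 10 in all, crops included, and the job is handed in when it is done.

Besides the shell and the picture viewer there is one more tool, called as name(argument=value, ...), one argument or row to a line, values as JSON. apply_moves: Moves the arm, as the interface text tells. Its arguments: {"type":"object","properties":{"deltas":{"type":"array","items":{"type":"number"}},"claw":{"type":"number"}},"required":["deltas"]}

```bash
mkdir -p pics; cat > h.py <<'E'
import numpy as np,cv2
from cell import get_obs,eyes,ticket,arm
def grab(n,save=None):
    f=eyes.grab_frame(n)
    if save: cv2.imwrite(f'pics/{save}.png',f['img'][:,:,::-1])
    np.savez(f'{n}.npz',**f); return f
def ray(f,u,v,z):
    R=cv2.Rodrigues(np.array(f['rvec'],float))[0];t=np.array(f['tvec'],float).ravel();K=f['intrinsics']
    c=-R.T@t;d=R.T@np.linalg.inv(K)@np.array([u,v,1.]);return c+d*(z-c[2])/d[2]
def cloud(f):
    R=cv2.Rodrigues(np.array(f['rvec'],float))[0];t=np.array(f['tvec'],float).ravel();K=f['intrinsics']
    v,u=np.mgrid[:480,:640];d=f['z_map']
    p=np.stack([u,v,np.ones_like(u)],-1)@np.linalg.inv(K).T*d[...,None]
    return (p-t)@R
E
python3 - <<'E'
from h import *
for n in ('top','side'): 
    f=grab(n,n+'1'); 
    R=cv2.Rodrigues(np.array(f['rvec'],float))[0]; print(n,-R.T@np.array(f['tvec']).ravel())
o=get_obs();print(o['tcp_pos'],o['eef_rot'],o['contact_force'],o['t'])
E
```

```text
top [ 0.26446355 -0.00855557  1.81581236]
side [ 0.18014879 -1.07357104  1.11326229]
[0.29059918 0.58081016 0.1975995 ] [-7.21911891e-01 -3.05721786e+00  2.73045629e-03] [-0.08236375 -0.57069699 -0.30048023] 0.1
```

View pics/top1.png

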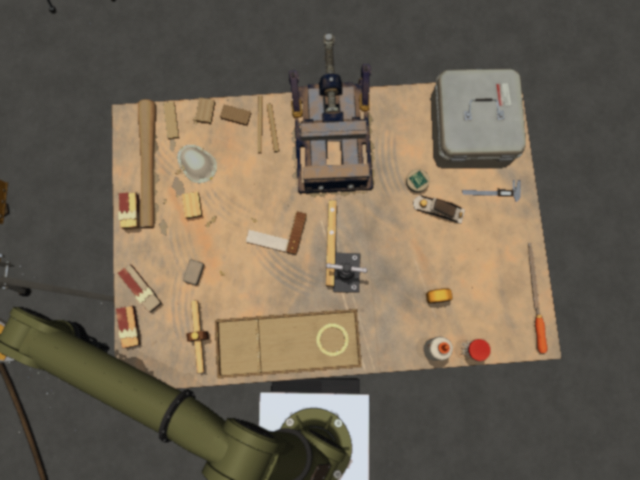

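View pics/side1.png

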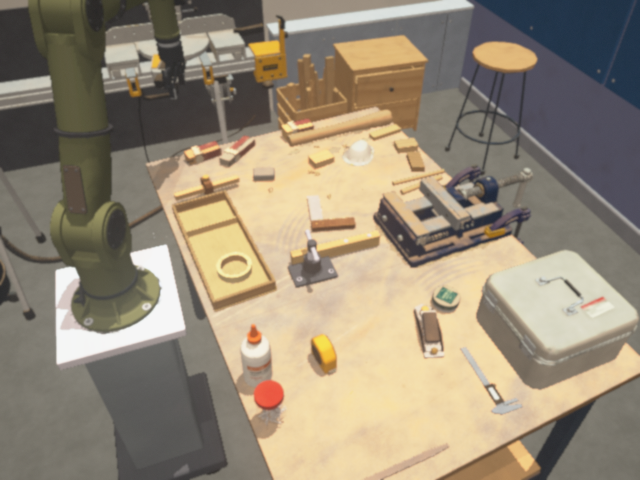

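The top view shows the yellow fence bar at (332,205)–(331,285), the screw on its foot near (347,268), and the brown stock at about (297,233) with its blade to (250,240). The tape is at (440,295), the pad at (193,271) and an offcut near (193,205).

```bash
python3 - <<'E'
from h import *
f=dict(np.load('top.npz'))
img=f['img'];hsv=cv2.cvtColor(img,cv2.COLOR_RGB2HSV)
for p in [(332,240),(332,265),(298,230),(293,246),(265,240),(310,260),(347,285),(360,268),(335,267)]: print(p,img[p[1],p[0]],hsv[p[1],p[0]])
def show(m,name,z,win):
    mm=np.zeros_like(m);x0,y0,x1,y1=win;mm[y0:y1,x0:x1]=m[y0:y1,x0:x1]
    cs=cv2.findContours(mm,cv2.RETR_EXTERNAL,cv2.CHAIN_APPROX_NONE)[0];c=max(cs,key=cv2.contourArea)
    r=cv2.minAreaRect(c);print(name,r,[ray(f,*q,z)[:2].round(4).tolist() for q in cv2.boxPoints(r)])
show(cv2.inRange(hsv,(0,120,50),(14,255,150)),'stock',.019,(275,200,318,265))
show(cv2.inRange(hsv,(17,130,150),(30,255,255)),'fence',.04,(320,195,345,295))
C=cloud(f)
print('z around fence'); print(C[240,318:345,2].round(3)); print(C[268,318:372,2].round(3))
cv2.imwrite('pics/c1.png',cv2.resize(img[190:300,230:380,::-1],None,fx=5,fy=5,interpolation=cv2.INTER_CUBIC))
E
```

```text
(332, 240) [207 172 108] [ 19 122 207]
(332, 265) [183 175 168] [ 14  21 183]
(298, 230) [118  76  49] [ 12 149 118]
(293, 246) [118  77  46] [ 13 156 118]
(265, 240) [203 191 173] [ 18  38 203]
(310, 260) [180 150 118] [ 15  88 180]
(347, 285) [75 72 71] [ 8 14 75]
(360, 268) [174 164 159] [ 10  22 174]
(335, 267) [167 159 156] [  8  17 167]
stock ((296.04144287109375, 232.64251708984375), (9.976137161254883, 41.533302307128906), 14.743562698364258) [[0.5668, 0.0963], [0.6923, 0.0679], [0.6849, 0.0382], [0.5596, 0.0669]]
fence ((330.0, 270.5), (1.0, 4.0), 90.0) [[0.5101, -0.0318], [0.5103, -0.0437], [0.5073, -0.0437], [0.5071, -0.0318]]
z around fence
[ 0.006  0.001  0.006 -0.003  0.001 -0.006  0.008  0.002  0.001 -0.002
  0.041  0.046  0.041  0.046  0.036  0.038  0.043  0.041 -0.007 -0.
 -0.01   0.004  0.007  0.     0.002  0.003  0.002]
[-0.002 -0.002  0.    -0.005 -0.005 -0.001  0.003  0.005  0.002  0.038
  0.109  0.11   0.037  0.04   0.09   0.105  0.094  0.106  0.107  0.1
  0.097  0.102  0.103  0.109  0.103  0.111  0.108  0.115  0.115  0.119
  0.114  0.117  0.117  0.114  0.106  0.102  0.112  0.107  0.108  0.104
  0.1    0.107  0.103  0.106  0.103  0.101  0.11   0.101  0.108  0.007
  0.004 -0.002  0.    -0.001]
```

View pics/c1.png

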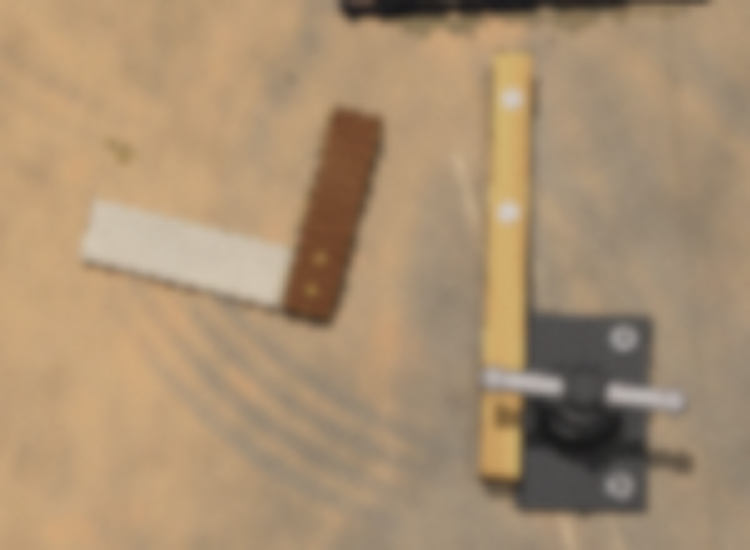

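The crop shows the free fence face from (328.6,201) to (326,285) in full-image pixels. The hub is at about (347,267.6) and the bar runs (328.6,265.6) to (366.6,270.2).

```bash
python3 - <<'E'
from h import *
f=dict(np.load('top.npz'));hsv=cv2.cvtColor(f['img'],cv2.COLOR_RGB2HSV)
a=ray(f,328.6,201,.04);b=ray(f,326,285,.04);print('fence ends',a,b,np.hypot(*(a-b)[:2]))
fx=(a-b)[:2];fx/=np.hypot(*fx);print('fx ang',np.arctan2(fx[1],fx[0]))
o=(a+b)[:2]/2;fy=np.array([-fx[1],fx[0]]);print('origin',o,'axis pred',o-.085*fx-.058*fy)
print('hub',ray(f,347,267.6,.115),'bar',ray(f,328.6,265.6,.102),ray(f,366.6,270.2,.102))
C=cloud(f);m=np.zeros((480,640),bool);m[250:290,320:380]=C[250:290,320:380,2]>.085
P=C[m][:,:2];c=P.mean(0);w,V=np.linalg.eigh(np.cov((P-c).T));print('bar pca',c,np.arctan2(V[1,1],V[0,1]),len(P))
E
```

```text
fence ends [ 0.72153529 -0.02958673  0.04      ] [ 0.46518148 -0.02669592  0.04      ] 0.25637011526188763
fx ang -0.011276184249258537
origin [ 0.59335838 -0.02814133] axis pred [ 0.50770978 -0.08517918]
hub [ 0.50775862 -0.08481536  0.115     ] bar [ 0.51426837 -0.03243964  0.102     ] [ 0.50331066 -0.14176292  0.102     ]
bar pca [ 0.50044409 -0.08133758] 2.67926372446935 217
```

apply_moves(
  deltas=[3.5,-4.0,0,-0.12,7,-8,0,-0.24,10.5,-12,0,-0.36,14,-16,0,-0.48,17.5,-20,0,-0.6,21,-24,0,-0.72,24.5,-28,0,-0.84,28,-32,0,-0.96,31.5,-36,0,-1.08,35,-40,0,-1.2],
  claw=0,
)

```text
t: 0.93
tcp_pos: [0.5659, 0.2659, 0.1984]
eef_rot: [-2.328, -2.109, 0.001]
contact_force: [1.1, 1.1, -0.2]
opening: 0.502
grasp_force: 0.0
```

apply_moves(
  deltas=[1.2,-3.9,-2,-0.13,1.2,-7.8,-4,-0.13,1.2,-7.8,-6,-0.13,1.2,-7.8,-6,-0.13],
)

```text
t: 1.27
tcp_pos: [0.5748, 0.184, 0.1339]
eef_rot: [-2.461, -1.952, 0.014]
contact_force: [-0.6, 0.6, -1.3]
opening: 0.499
grasp_force: 0.0
```

```bash
python3 - <<'E'
from h import *
f=grab('wrist','w1');o=get_obs();print(o['tcp_pos'],o['eef_rot'],o['contact_force'],o['t'],o['joints'],o['opening'])
E
```

```text
[0.57538862 0.18784499 0.13613818] [-2.45630638 -1.95597007  0.00814854] [-0.2241764   1.08567005  0.70397598] 1.3167 [-0.64837471  0.27304518  0.34405894  1.65671699 -0.09622937  1.23401948
 -0.50957474] 0.5008594763434118
```

View pics/w1.png

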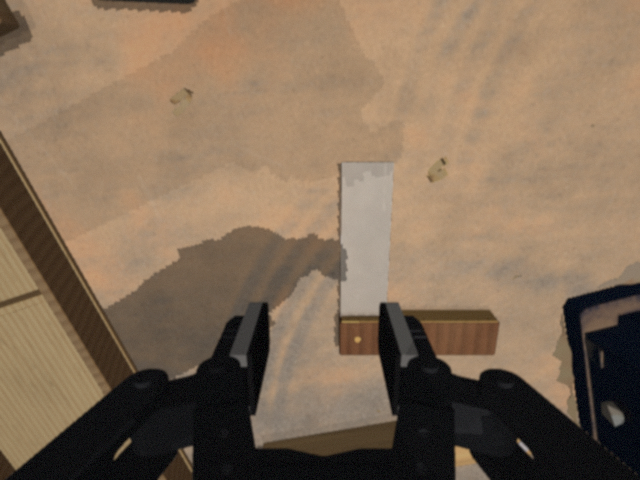

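The wrist view shows the stock top at (340..497, 321..355), square with the image, and the blade at (340..392, 162..318).

```bash
python3 - <<'E'
from h import *
f=dict(np.load('wrist.npz'))
for p in [(340,321),(497,321),(340,355),(498,355)]: print(p,ray(f,*p,.019))
print(ray(f,392,300,.01), ray(f,392,165,.01))
E
```

```text
(340, 321) [0.56661952 0.09663804 0.019     ]
(497, 321) [0.68973144 0.0684055  0.019     ]
(340, 355) [0.55973194 0.06527232 0.019     ]
(498, 355) [0.68754105 0.03606236 0.019     ]
[0.61128968 0.10096003 0.01      ] [0.63040233 0.20902977 0.01      ]
```

apply_moves(
  deltas=[2,-2.2,-1,0,4,-4.4,-2,0,6,-6.6,-4,0,7.8,-7.6,-6,0,7.8,-7.6,-6,0,7.8,-7.6,-6,0],
)

```text
t: 1.82
tcp_pos: [0.6551, 0.1153, 0.078]
eef_rot: [-2.453, -1.961, 0.002]
contact_force: [-0.1, 0.9, 0.5]
opening: 0.498
grasp_force: 0.0
```

apply_moves(
  deltas=[0,-0.3,-3,0,0,-0.5,-5.5,0,0,-0.5,-7,0,0,-0.5,-7.1,0,0,-0.5,-7.1,0],
  claw=-0.2,
)

```text
t: 2.23
tcp_pos: [0.6549, 0.1118, 0.0085]
eef_rot: [-2.451, -1.964, -0.002]
contact_force: [0.1, 1.3, 0.0]
opening: 0.402
grasp_force: 0.0
```

```bash
python3 - <<'E'
from h import *
f=grab('wrist','w2');o=get_obs();print(o['tcp_pos'],o['contact_force'],o['t'])
E
```

```text
[0.65595884 0.11139716 0.00964348] [0.03203799 0.28552383 0.33204672] 2.2833
```

View pics/w2.png

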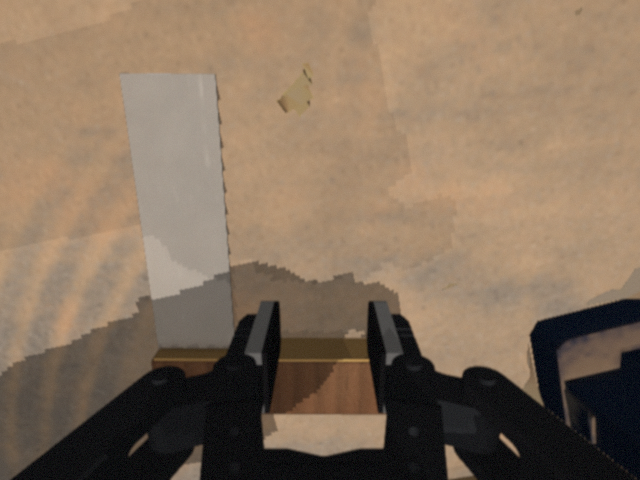

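The fingers straddle the free inner side, just short of the stock at (265..385, 340..410), and the blade at (150..235, 75..350) is clear.

apply_moves(
  deltas=[0,0,-0.4,0,-0.1,-0.8,-0.4,0,-0.2,-1.6,-0.4,0,-0.3,-2.4,-0.4,0.03,-0.4,-3.2,-0.4,0.06,-0.5,-4,-0.4,0.09,-0.6,-4.8,-0.4,0.12,-0.7,-5.6,-0.4,0.15,-0.7,-6.4,-0.4,0.18,-0.7,-7.2,-0.4,0.215],
)

```text
t: 3.12
tcp_pos: [0.6484, 0.0348, 0.0044]
eef_rot: [2.229, 2.212, 0.001]
contact_force: [-0.0, 0.3, 0.2]
opening: 0.399
grasp_force: 0.0
```

apply_moves(
  deltas=[0,-0.5,0,0,0,-0.9,0,0,0,-1.3,0,0,0,-1.6,0,0,0,-1.8,0,0,0,-2.0,0,0,0,-2.1,0,0,0,-2.1,0,0],
)

```text
t: 3.78
tcp_pos: [0.6482, 0.0157, 0.0036]
eef_rot: [2.23, 2.212, -0.0]
contact_force: [0.0, -0.9, 0.2]
opening: 0.401
grasp_force: 0.0
```

```bash
python3 - <<'E'
from h import *
f=grab('wrist','w3');o=get_obs();print(o['tcp_pos'],o['eef_rot'],o['contact_force'],o['t'])
E
```

```text
[0.64819759 0.01594918 0.00362826] [2.23008116e+00 2.21271940e+00 9.87840271e-05] [0.06734955 0.43482002 0.65113887] 3.8333
```

View pics/w3.png

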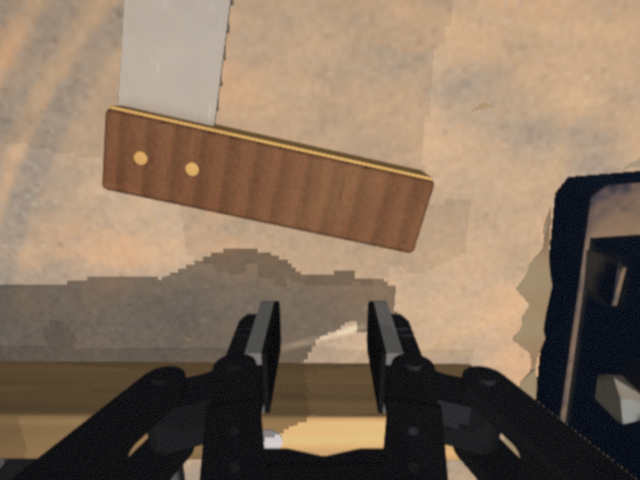

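```bash
python3 - <<'E'
from h import *
f=dict(np.load('wrist.npz'))
for p in [(106,110),(432,178),(104,188),(412,250)]: print(p,ray(f,*p,.019))
C=cloud(f)
for p in [(270,310),(265,340),(250,400),(378,310),(390,340)]: print(p,C[p[1],p[0]])
R=cv2.Rodrigues(np.array(f['rvec'],float))[0];print(-R.T@np.array(f['tvec']).ravel())
E
```

```text
(106, 110) [0.56633864 0.0947139  0.019     ]
(432, 178) [0.69045324 0.06820877 0.019     ]
(104, 188) [0.56031869 0.06517964 0.019     ]
(412, 250) [0.6844209  0.03803286 0.019     ]
(270, 310) [0.62821652 0.02654338 0.04897647]
(265, 340) [0.62910719 0.02664097 0.06856791]
(250, 400) [0.63054823 0.0321584  0.10218423]
(378, 310) [0.66687538 0.02607027 0.04862073]
(390, 340) [0.66808456 0.02632728 0.06851794]
[0.6478775  0.09657619 0.17898371]
```

```bash
python3 - <<'E'
from h import *
f=dict(np.load('wrist.npz'));C=cloud(f)
for c in (262,275,380): print(c,[C[r,c].round(3).tolist() for r in range(296,316,3)])
print(arm.hold_point_z, [a for a in dir(arm) if a[0]!='_'], get_obs()['tcp_pos'])
f=grab('side','s2');C=cloud(f)
u=cv2.projectPoints(np.array([[.648,.016,.0036],[.648,.016,.04]]),np.array(f['rvec'],float),np.array(f['tvec'],float),f['intrinsics'],None)[0].reshape(-1,2);print(u)
x,y=u[0].astype(int);cv2.imwrite('pics/s2c.png',cv2.resize(f['img'][y-90:y+40,x-80:x+80,::-1],None,fx=4,fy=4,interpolation=cv2.INTER_CUBIC))
E
```

```text
262 [[0.617, 0.007, -0.001], [0.617, 0.006, -0.0], [0.625, 0.027, 0.043], [0.625, 0.026, 0.045], [0.625, 0.027, 0.048], [0.626, 0.027, 0.05], [0.626, 0.026, 0.051]]
275 [[0.624, 0.008, -0.0], [0.623, 0.006, -0.0], [0.629, 0.026, 0.041], [0.63, 0.026, 0.045], [0.63, 0.026, 0.047], [0.63, 0.027, 0.05], [0.63, 0.026, 0.051]]
380 [[0.675, 0.007, -0.001], [0.675, 0.006, 0.001], [0.668, 0.026, 0.043], [0.668, 0.026, 0.044], [0.668, 0.026, 0.048], [0.667, 0.026, 0.05], [0.667, 0.027, 0.052]]
0.0187 ['MotionError', 'hold_point_z'] [0.64819759 0.01594918 0.00362826]
[[346.21290838 234.54086046]
 [346.58998668 225.33858457]]
```

View pics/s2c.png

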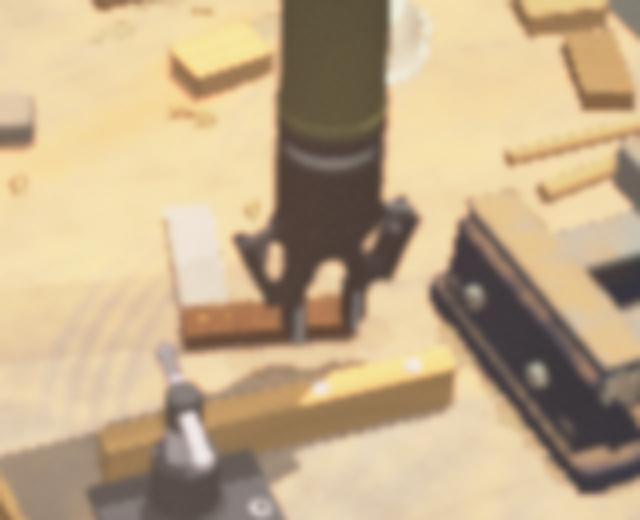

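The crop shows the fingertips well above the worktop (the wrist depth gives about 41 mm), so they passed over the stock without touching it. I'll go back, go lower and check the height with the cameras.

apply_moves(
  deltas=[0,0,1,0,0.2,2.5,1,-0.07,0.4,5,1,-0.14,0.7,7.5,1,-0.21,0.8,9.9,1,-0.215,0.8,9.9,1,-0.215,0.8,9.9,-1,-0.215,0.8,9.9,-2,-0.215,0.8,9.9,-2,-0.215],
)

```text
t: 4.63
tcp_pos: [0.6538, 0.1139, -0.0188]
eef_rot: [-2.453, -1.959, 0.007]
contact_force: [-1.0, 0.6, -1.3]
opening: 0.398
grasp_force: 0.0
```

```bash
cat > tip.py <<'E'
from h import *
f=grab('wrist');C=cloud(f);o=get_obs()
for c in (262,270,378,386):
    col=C[280:330,c];i=np.where(np.diff(f['z_map'][280:330,c])<-.015)[0]
    print(c,[(280+k,col[k].round(3).tolist(),col[k+1].round(3).tolist()) for k in i])
print(o['tcp_pos'],o['contact_force'],o['joints'],o['t'])
E
python3 tip.py
```

```text
262 [(np.int64(300), [0.627, 0.12, -0.002], [0.633, 0.129, 0.019])]
270 [(np.int64(300), [0.631, 0.12, 0.0], [0.636, 0.129, 0.019])]
378 [(np.int64(300), [0.676, 0.11, 0.0], [0.675, 0.12, 0.019])]
386 [(np.int64(300), [0.679, 0.109, 0.0], [0.678, 0.119, 0.019]), (np.int64(311), [0.677, 0.12, 0.028], [0.672, 0.193, 0.156])]
[ 0.65472167  0.11376144 -0.01764697] [-0.72724827  0.36725392  0.42495823] [-0.47895578  0.54553825  0.34880671  1.63138956 -0.2108586   1.00537927
 -0.28637455] 4.6833
```

The reported z is offset: the true tip height is the reading plus about 36 mm. I'll correct for that and push.

apply_moves(
  deltas=[0,0,-0.6,0,0,0,-1.1,0,0,0,-1.1,0,-0.1,-0.8,-1.1,0,-0.2,-1.6,-1.1,0,-0.2,-2.2,-1.1,0,-0.2,-2.8,-1.1,0],
)

```text
t: 5.27
tcp_pos: [0.6544, 0.0852, -0.0269]
eef_rot: [2.456, 1.958, 0.001]
contact_force: [-0.3, 0.5, -0.6]
opening: 0.401
grasp_force: 0.5
```

```bash
python3 tip.py; cat > sq.py <<'E'
from h import *
f=grab('top');hsv=cv2.cvtColor(f['img'],cv2.COLOR_RGB2HSV)
m=cv2.inRange(hsv,(0,120,50),(14,255,150));mm=np.zeros_like(m);mm[195:275,270:327]=m[195:275,270:327]
cs=cv2.findContours(mm,cv2.RETR_EXTERNAL,cv2.CHAIN_APPROX_NONE)[0];c=max(cs,key=cv2.contourArea);r=cv2.minAreaRect(c)
print(cv2.contourArea(c),r,[ray(f,*q,.019)[:2].round(4).tolist() for q in cv2.boxPoints(r)])
E
python3 sq.py
```

```text
262 [(np.int64(312), [0.634, 0.1, 0.019], [0.672, 0.164, 0.148])]
270 []
378 []
386 [(np.int64(298), [0.68, 0.085, -0.001], [0.672, 0.164, 0.148])]
[ 0.65446211  0.08368757 -0.02692161] [-0.72826292 -0.10357407 -0.0425418 ] [-0.44049247  0.54626008  0.35349849  1.65348804 -0.21689398  0.98025912
 -0.23881536] 5.3167
95.5 ((301.5, 228.00001525878906), (6.471832275390625, 30.39800262451172), 11.309932708740234) [[0.5956, 0.0687], [0.6889, 0.0531], [0.6853, 0.0336], [0.5921, 0.0493]]
```

apply_moves(
  deltas=[-0.1,-0.7,0,0.03,-0.2,-1.4,0,0.06,-0.3,-2.1,0,0.09,-0.4,-2.8,0,0.12,-0.5,-3.5,0,0.15,-0.6,-4.2,0,0.18,-0.6,-4.8,0,0.215,-0.6,-5.3,0,0.215,-0.6,-5.8,0,0.215,-0.6,-5.8,0,0.215],
)

```text
t: 6.2
tcp_pos: [0.648, 0.028, -0.0273]
eef_rot: [-2.232, -2.21, 0.0]
contact_force: [-0.1, 1.1, 0.8]
opening: 0.398
grasp_force: 0.3
```

```bash
python3 - <<'E'
from h import *
f=grab('wrist','w4');o=get_obs();print(o['tcp_pos'],o['contact_force'],o['t'])
E
```

```text
[ 0.64816603  0.02819886 -0.02732893] [-0.67424742  0.28212857 -0.88147303] 6.25
```

View pics/w4.png

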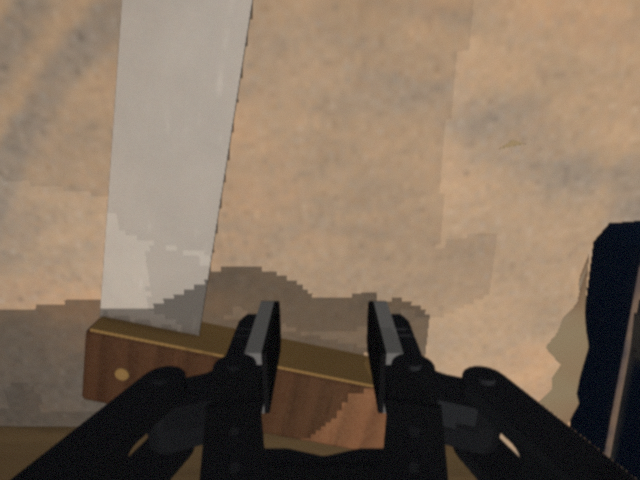

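The near finger is pushing the stock, whose inner edge runs (88,325) to (370,385), still slightly askew. I'll press it home slowly.

apply_moves(
  deltas=[0,-0.4,0,0,0,-0.8,0,0,0,-1.1,0,0,0,-1.3,0,0,0,-1.4,0,0,0,-1.5,0,0,0,-1.5,0,0],
)

```text
t: 6.83
tcp_pos: [0.6481, 0.0143, -0.0274]
eef_rot: [-2.23, -2.212, -0.001]
contact_force: [-0.0, 4.2, 1.0]
opening: 0.401
grasp_force: 1.6
```

apply_moves(
  deltas=[0,-0.1,0,0,0,-0.2,0,0,0,-0.3,0,0,0,-0.3,0,0],
)

```text
t: 7.17
tcp_pos: [0.6481, 0.0144, -0.0273]
eef_rot: [-2.226, -2.212, -0.004]
contact_force: [-1.4, 6.9, 0.4]
opening: 0.399
grasp_force: 3.8
```

```bash
python3 - <<'E'
from h import *
f=grab('wrist','w5');o=get_obs();print(o['tcp_pos'],o['contact_force'],o['t'])
E
```

```text
[ 0.64810165  0.01443175 -0.02733768] [-1.84297294  7.31114695  0.2190788 ] 7.2167
```

View pics/w5.png

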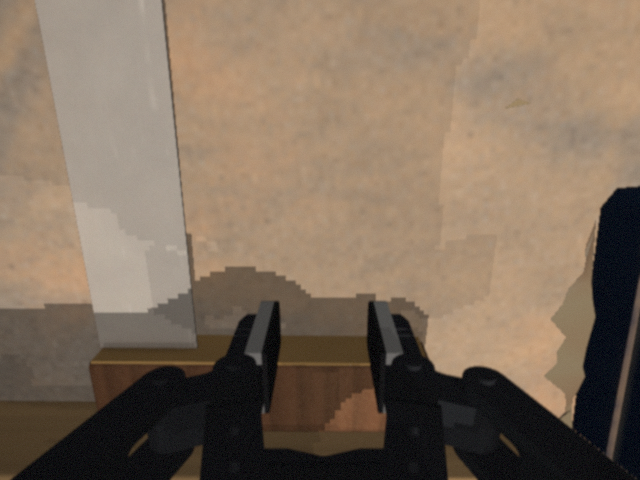

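Contact came at the predicted y and the stock's gold edge is level at row 362 from end to end, so it is flush. One firmer press, then retract and go up.

apply_moves(
  deltas=[0,-0.3,0,0,0,-0.6,0,0,0,-0.6,0,0,0,-0.6,0,0],
)

```text
t: 7.55
tcp_pos: [0.6481, 0.0146, -0.0273]
eef_rot: [-2.22, -2.212, -0.011]
contact_force: [-1.2, 16.4, 1.6]
opening: 0.396
grasp_force: 7.9
```

apply_moves(
  deltas=[0,0.6,0,0,0,1.2,0,0,0,2.2,0,0,0,3,0,0,0,3,2,0,0,3,5.5,0,0,3,9,0,0,3,12.5,0],
)

```text
t: 8.22
tcp_pos: [0.6479, 0.0342, 0.0987]
eef_rot: [2.231, 2.211, -0.002]
contact_force: [1.5, 0.9, -0.5]
opening: 0.399
grasp_force: 0.0
```

```bash
python3 - <<'E'
from h import *
f=grab('wrist');o=get_obs();print(o['tcp_pos'],o['eef_rot'],o['contact_force'],o['t'],o['joints'])
hsv=cv2.cvtColor(f['img'],cv2.COLOR_RGB2HSV);C=cloud(f)
# stock inner top edge and fence face from height map
z=C[...,2];m=((z>.013)&(z<.025)&(C[...,1]>-.05)&(C[...,1]<.03)&(C[...,0]>.54)&(C[...,0]<.73)).astype(np.uint8)
c=max(cv2.findContours(m,cv2.RETR_EXTERNAL,cv2.CHAIN_APPROX_NONE)[0],key=cv2.contourArea);r=cv2.minAreaRect(c)
print(r,[ray(f,*q,.019)[:2].round(4).tolist() for q in cv2.boxPoints(r)])
m=((z>.033)&(z<.046)&(C[...,1]<0)&(C[...,1]>-.08)).astype(np.uint8)
c=max(cv2.findContours(m,cv2.RETR_EXTERNAL,cv2.CHAIN_APPROX_NONE)[0],key=cv2.contourArea);r=cv2.minAreaRect(c)
print(r,[ray(f,*q,.04)[:2].round(4).tolist() for q in cv2.boxPoints(r)])
E
python3 sq.py
```

```text
[0.65303794 0.03430477 0.10753984] [2.22542415 2.20578962 0.01436459] [ 2.47255117 -0.3808603   5.15562338] 8.2667 [-3.70637603e-01  3.84039374e-01  3.52580589e-01  1.57931239e+00
 -1.39898342e-01  1.19079052e+00 -1.46331210e-04]
((277.0, 297.0), (52.0, 214.0), 90.0) [[0.5425, 0.0077], [0.6878, 0.0066], [0.6893, -0.0334], [0.5374, -0.0323]]
((140.99998474121094, 343.9999694824219), (187.99996948242188, 35.99999237060547), -0.0) [[0.4596, -0.0493], [0.4658, -0.0218], [0.5887, -0.0227], [0.5866, -0.0502]]
241.5 ((322.5, 233.5), (41.0, 7.0), 90.0) [[0.6884, -0.0011], [0.6889, -0.0226], [0.5616, -0.0251], [0.5611, -0.0039]]
```

apply_moves(
  deltas=[-2,-1.7,0.5,-0.02,-5,-4.2,1,-0.05,-8,-6.8,1,-0.09,-11,-9.3,1,-0.09,-14,-11.9,1,-0.09,-14,-11.9,1,-0.09,-14,-11.9,1,-0.09,-14,-11.9,1,-0.09],
  claw=0.2,
)

```text
t: 8.98
tcp_pos: [0.5087, -0.084, 0.1079]
eef_rot: [2.328, 2.109, 0.002]
contact_force: [0.4, 0.7, 0.4]
opening: 0.604
grasp_force: 0.0
```

```bash
python3 - <<'E'
from h import *
f=grab('wrist','w6');o=get_obs();print(o['tcp_pos'],o['eef_rot'],o['contact_force'],o['t'],o['joints'])
z=cloud(f)[...,2];C=cloud(f)
for lo,hi in ((.013,.025),(.034,.046),(.09,.125)):
    m=((z>lo)&(z<hi)).astype(np.uint8);m=cv2.morphologyEx(m,cv2.MORPH_OPEN,np.ones((3,3)))
    c=max(cv2.findContours(m,cv2.RETR_EXTERNAL,cv2.CHAIN_APPROX_NONE)[0],key=cv2.contourArea);r=cv2.minAreaRect(c)
    print(lo,[q.astype(int).tolist() for q in cv2.boxPoints(r)],[ray(f,*q,(lo+hi)/2)[:2].round(4).tolist() for q in cv2.boxPoints(r)])
E
```

```text
[ 0.50909881 -0.08347965  0.10776943] [2.32607639e+00 2.11056101e+00 1.16501547e-03] [-0.02989835 -0.07216185 -0.28052455] 9.0333 [-0.30067516  0.10136224  0.43745644  1.91162279 -0.04736709  1.13749703
  0.05758961]
0.013 [[387, 80], [606, 61], [611, 118], [392, 137]] [[0.5559, 0.0055], [0.6865, 0.0036], [0.6937, -0.0301], [0.5575, -0.0286]]
0.034 [[239, 150], [638, 117], [642, 159], [242, 192]] [[0.464, -0.0252], [0.695, -0.0291], [0.7005, -0.0533], [0.4621, -0.0499]]
0.09 [[296, 156], [350, 156], [350, 384], [296, 384]] [[0.502, -0.0237], [0.5249, -0.026], [0.5159, -0.1419], [0.4882, -0.1391]]
```

View pics/w6.png

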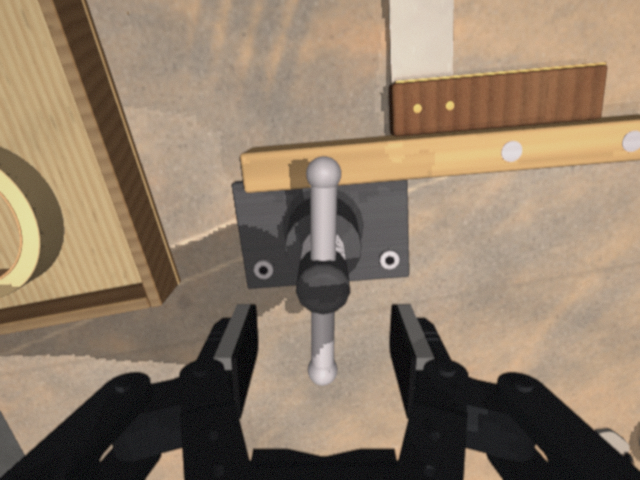

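The stock is flush along the fence at (392..606, 60..135). The handle bar runs from (324,172) to (322,373), with the hub top at about (323,285), centred between the fingers.

```bash
python3 - <<'E'
from h import *
f=dict(np.load('wrist.npz'))
a=ray(f,324,172,.1);b=ray(f,322,373,.1);print(a,b,(a+b)/2,np.hypot(*(a-b)[:2]),np.arctan2(*(a-b)[[1,0]]))
print(ray(f,323,285,.114))
E
```

```text
[ 0.51312568 -0.03286389  0.1       ] [ 0.50165069 -0.13931156  0.1       ] [ 0.50738819 -0.08608772  0.1       ] 0.1070643895731014 1.463411673011011
[ 0.5078566  -0.08176942  0.114     ]
```

apply_moves(
  deltas=[-0.1,-0.1,-2,0,-0.1,-0.1,-4,0,-0.1,-0.1,-5.5,0,-0.1,-0.1,-6,0,-0.1,-0.1,-6,0],
)

```text
t: 9.45
tcp_pos: [0.5067, -0.0843, 0.0461]
eef_rot: [-2.325, -2.111, 0.004]
contact_force: [-0.4, -0.1, -0.1]
opening: 0.599
grasp_force: 0.0
```

apply_moves(
  deltas=[0,0,0,0,0,0,0,0,0,0,0,0,0,0,0,0,0,0,0,0,0,0,0,0],
  claw=-0.6,
)

```text
t: 9.95
tcp_pos: [0.5085, -0.0851, 0.0487]
eef_rot: [2.326, 2.109, 0.003]
contact_force: [1.6, 0.7, 3.3]
opening: 0.286
grasp_force: 58.9
```

apply_moves(
  deltas=[0,0,0,0.1,0,0,0.03,0.2,0,0,0.05,0.3,0,0,0.06,0.4,0,0,0.07,0.5,0,0,0.08,0.6,0,0,0.09,0.7,0,0,0.1,0.8,0,0,0.11,0.9,0,0,0.12,1.0],
)

```text
t: 10.78
tcp_pos: [0.5088, -0.0849, 0.0498]
eef_rot: [1.023, 2.967, 0.002]
contact_force: [2.1, 1.3, 2.6]
opening: 0.288
grasp_force: 59.6
```

apply_moves(
  deltas=[0,0,0.01,0.1,0,0,0.02,0.2,0,0,0.04,0.3,0,0,0.05,0.4,0,0,0.07,0.5,0,0,0.08,0.6,0,0,0.08,0.7,0,0,0.08,0.8,0,0,0.08,0.9,0,0,0.08,1.0],
)

```text
t: 11.62
tcp_pos: [0.5088, -0.0845, 0.0498]
eef_rot: [-0.526, 3.094, 0.0]
contact_force: [4.4, 2.1, -3.3]
opening: 0.282
grasp_force: 59.1
```

```bash
cat > bar.py <<'E'
from h import *
f=grab('top');o=get_obs();print(o['tcp_pos'],o['eef_rot'],o['joints'],o['opening'],o['grasp_force'],o['t'])
f=grab('wrist');C=cloud(f);z=C[...,2]
hsv=cv2.cvtColor(f['img'],cv2.COLOR_RGB2HSV)
x=C[...,0]-.5077;y=C[...,1]+.085;r=np.hypot(x,y)
m=(r>.022)&(r<.062)&(z>.065)&(z<.115)&(hsv[...,2]>100)
P=C[m];print(len(P),'z hi',np.percentile(P[:,2],[50,95]) if len(P) else '')
a=np.arctan2(y[m],x[m]);h,e=np.histogram(a,36);print([(e[i].round(2),int(h[i])) for i in np.where(h>30)[0]])
E
python3 bar.py
```

```text
[ 0.50889379 -0.08451834  0.04981932] [-5.33316144e-01  3.09233555e+00 -1.98168509e-05] [-0.11818829  0.16310646  0.25132022  1.96525483 -0.04878774  1.01535256
  2.06789676] 0.2846693201993447 59.072734960354865 11.6667
5888 z hi [0.10613408 0.10832327]
[(np.float64(-3.06), 503), (np.float64(-2.91), 2339), (np.float64(-2.76), 1446), (np.float64(-2.62), 46), (np.float64(-1.59), 31), (np.float64(0.03), 112), (np.float64(0.18), 591), (np.float64(0.33), 602), (np.float64(0.47), 164), (np.float64(2.09), 54)]
```

apply_moves(
  deltas=[0,0,0,0,0,0,0,0,0,0,0,0,0,0,0,0,0,0,0,0],
  claw=0,
)

```text
t: 12.13
tcp_pos: [0.5069, -0.0854, 0.0496]
eef_rot: [0.517, -3.098, -0.0]
contact_force: [-0.6, 0.2, -0.3]
opening: 0.5
grasp_force: 0.0
```

```bash
python3 bar.py
```

```text
[ 0.50695122 -0.0853678   0.04961019] [ 5.17494571e-01 -3.09835052e+00 -1.36333833e-04] [-0.1186672   0.16276514  0.25319831  1.96620525 -0.04768519  1.01856728
  2.05815173] 0.49837222162628914 0.0 12.1833
5821 z hi [0.09977726 0.10207733]
[(np.float64(-3.07), 513), (np.float64(-2.91), 2216), (np.float64(-2.76), 1156), (np.float64(-0.92), 34), (np.float64(-0.01), 66), (np.float64(0.15), 660), (np.float64(0.3), 729), (np.float64(0.45), 236), (np.float64(2.14), 53), (np.float64(2.29), 43)]
```

apply_moves(
  deltas=[0,0,-0.4,0,0,0,-0.7,0,0,0,-0.7,0],
)

```text
t: 12.48
tcp_pos: [0.5064, -0.0851, 0.0417]
eef_rot: [0.518, -3.097, -0.001]
contact_force: [0.5, 0.4, 0.9]
opening: 0.503
grasp_force: 0.0
```

apply_moves(
  deltas=[0,0,0,0,0,0,0,0,0,0,0,0,0,0,0,0,0,0,0,0,0,0,0,0],
  claw=-0.6,
)

```text
t: 12.98
tcp_pos: [0.5069, -0.0851, 0.0426]
eef_rot: [0.518, -3.098, -0.001]
contact_force: [-1.2, 0.1, -0.2]
opening: 0.283
grasp_force: 58.7
```

apply_moves(
  deltas=[0,0,-0.01,-0.11,0,0,-0.03,-0.22,0,0,-0.04,-0.33,0,0,-0.06,-0.44,0,0,-0.07,-0.55,0,0,-0.08,-0.66,0,0,-0.1,-0.77,0,0,-0.11,-0.88,0,0,-0.13,-0.99,0,0,-0.14,-1.1],
)

```text
t: 13.82
tcp_pos: [0.5073, -0.0836, 0.0411]
eef_rot: [-1.184, -2.909, -0.003]
contact_force: [-0.5, 3.3, -1.5]
opening: 0.285
grasp_force: 58.9
```

```bash
python3 bar.py
```

```text
[ 0.50732109 -0.08359012  0.04109871] [-1.19121168e+00 -2.90641189e+00 -2.61420650e-03] [-0.21452093  0.17640858  0.35638813  1.97665318 -0.07486717  1.0007893
  0.97009218] 0.28712746090966285 59.19135613599792 13.8667
5899 z hi [0.09815421 0.10041496]
[(np.float64(-2.7), 42), (np.float64(-1.03), 373), (np.float64(-0.88), 525), (np.float64(-0.72), 392), (np.float64(2.16), 1389), (np.float64(2.31), 2450), (np.float64(2.47), 639)]
```

apply_moves(
  deltas=[0,0,-0.01,-0.11,0,0,-0.03,-0.22,0,0,-0.04,-0.33,0,0,-0.06,-0.44,0,0,-0.07,-0.55,0,0,-0.08,-0.66,0,0,-0.1,-0.77,0,0,-0.11,-0.88,0,0,-0.13,-0.99,0,0,-0.14,-1.1],
)

```text
t: 14.75
tcp_pos: [0.5089, -0.0832, 0.0402]
eef_rot: [2.526, 1.866, 0.006]
contact_force: [3.9, 5.5, -2.8]
opening: 0.287
grasp_force: 58.9
```

apply_moves(
  deltas=[0,0,-0.01,-0.11,0,0,-0.03,-0.22,0,0,-0.04,-0.33,0,0,-0.06,-0.44,0,0,-0.07,-0.55,0,0,-0.08,-0.66,0,0,-0.1,-0.77,0,0,-0.11,-0.88,0,0,-0.13,-0.99,0,0,-0.14,-1.1],
)

```text
t: 15.58
tcp_pos: [0.5101, -0.0844, 0.0391]
eef_rot: [3.13, 0.27, 0.009]
contact_force: [5.6, 2.7, -3.6]
opening: 0.286
grasp_force: 58.9
```

apply_moves(
  deltas=[0,0,-0.01,-0.11,0,0,-0.03,-0.22,0,0,-0.04,-0.33,0,0,-0.06,-0.44,0,0,-0.07,-0.55,0,0,-0.08,-0.66,0,0,-0.1,-0.77,0,0,-0.11,-0.88,0,0,-0.12,-0.88,0,0,-0.12,-0.88],
)

```text
t: 16.42
tcp_pos: [0.5097, -0.0857, 0.0379]
eef_rot: [-2.949, 1.082, -0.008]
contact_force: [5.2, -0.1, -3.2]
opening: 0.289
grasp_force: 59.0
```

```bash
python3 bar.py
```

```text
[ 0.50972296 -0.08570781  0.03790766] [-2.94903895  1.08163039 -0.0081601 ] [-0.52266421  0.21046793  0.70297283  1.9875075  -0.16130573  0.99327598
 -2.01665319] 0.2829870285850115 58.98712972411886 16.4667
5975 z hi [0.09504441 0.09738497]
[(np.float64(-0.99), 289), (np.float64(-0.85), 1949), (np.float64(-0.72), 2008), (np.float64(-0.59), 326), (np.float64(0.47), 45), (np.float64(2.19), 211), (np.float64(2.33), 458), (np.float64(2.46), 478), (np.float64(2.59), 148)]
```

apply_moves(
  deltas=[0,0,0,0,0,0,0,0,0,0,0,0,0,0,0,0,0,0,2,0,0,0,4,0,0,0,5.5,0,0,0,5.5,0.12,0,0,5.5,0.24,0,0,5.5,0.34],
  claw=0,
)

```text
t: 17.35
tcp_pos: [0.5072, -0.0853, 0.0926]
eef_rot: [-3.09, 0.563, -0.001]
contact_force: [-0.1, -0.3, 0.0]
opening: 0.504
grasp_force: 0.0
```

apply_moves(
  deltas=[0,0,0,0.12,0,0,0,0.24,0,0,0,0.36,0,0,0,0.48,0,0,0,0.6,0,0,0,0.72,0,0,0,0.84,0,0,0,0.96,0,0,0,1.08,0,0,0,1.2],
)

```text
t: 18.18
tcp_pos: [0.5069, -0.0854, 0.0922]
eef_rot: [2.869, 1.28, -0.001]
contact_force: [-0.1, 0.3, -0.5]
opening: 0.499
grasp_force: 0.0
```

apply_moves(
  deltas=[0,0,0,0.12,0,0,0,0.24,0,0,0,0.36,0,0,0,0.48,0,0,0,0.6,0,0,0,0.72,0,0,0,0.84,0,0,0,0.96,0,0,0,1.08,0,0,0,1.2],
)

```text
t: 19.02
tcp_pos: [0.5069, -0.0855, 0.0922]
eef_rot: [-1.645, -2.676, 0.0]
contact_force: [0.4, 1.4, 0.8]
opening: 0.502
grasp_force: 0.0
```

apply_moves(
  deltas=[0,0,0,0.12,0,0,0,0.24,0,0,0,0.36,0,0,0,0.4,0,0,0,0.4],
)

```text
t: 19.43
tcp_pos: [0.507, -0.0855, 0.0922]
eef_rot: [-1.088, -2.947, 0.0]
contact_force: [0.4, -0.1, -0.2]
opening: 0.499
grasp_force: 0.0
```

```bash
python3 bar.py
```

```text
[ 0.5069974  -0.08545661  0.09220652] [-1.09142192e+00 -2.94579564e+00  1.49201662e-04] [-0.33447677  0.1166109   0.48057356  1.932528   -0.06011461  1.10641419
  1.03141947] 0.5006079104001944 0.0 19.4833
3828 z hi [0.09444019 0.09670832]
[(np.float64(-0.98), 72), (np.float64(-0.88), 418), (np.float64(-0.77), 471), (np.float64(-0.67), 448), (np.float64(-0.57), 101), (np.float64(2.25), 423), (np.float64(2.35), 832), (np.float64(2.45), 802), (np.float64(2.55), 239)]
```

apply_moves(
  deltas=[0,0,-2,0,0,0,-4,0,0,0,-5.5,0,0,0,-5.5,0],
)

```text
t: 19.87
tcp_pos: [0.5044, -0.085, 0.0343]
eef_rot: [-1.09, -2.941, 0.003]
contact_force: [-1.3, -0.6, -0.8]
opening: 0.501
grasp_force: 0.0
```

apply_moves(
  deltas=[0,0,0,0,0,0,0,0,0,0,0,0,0,0,0,0,0,0,0,0,0,0,0,0],
  claw=-0.6,
)

```text
t: 20.37
tcp_pos: [0.5081, -0.0843, 0.0379]
eef_rot: [1.089, 2.945, 0.002]
contact_force: [2.9, 3.7, -1.3]
opening: 0.282
grasp_force: 59.0
```

apply_moves(
  deltas=[0,0,-0.01,-0.11,0,0,-0.03,-0.22,0,0,-0.04,-0.33,0,0,-0.06,-0.44,0,0,-0.07,-0.55,0,0,-0.08,-0.66,0,0,-0.1,-0.77,0,0,-0.11,-0.88,0,0,-0.13,-0.99,0,0,-0.14,-1.1],
)

```text
t: 21.2
tcp_pos: [0.5086, -0.0842, 0.0365]
eef_rot: [2.473, 1.936, 0.004]
contact_force: [3.3, 4.6, -3.2]
opening: 0.281
grasp_force: 59.0
```

apply_moves(
  deltas=[0,0,-0.01,-0.11,0,0,-0.03,-0.22,0,0,-0.04,-0.33,0,0,-0.06,-0.44,0,0,-0.07,-0.55,0,0,-0.08,-0.66,0,0,-0.1,-0.77,0,0,-0.11,-0.88,0,0,-0.13,-0.99,0,0,-0.14,-1.1],
)

```text
t: 22.03
tcp_pos: [0.509, -0.0845, 0.0353]
eef_rot: [-3.121, -0.357, -0.006]
contact_force: [4.8, 3.4, -2.4]
opening: 0.284
grasp_force: 59.0
```

apply_moves(
  deltas=[0,0,0,-0.1,0,0,0,-0.1,0,0,0,-0.1,0,0,0,-0.1,0,0,0,-0.1,0,0,0,-0.1],
)

```text
t: 22.53
tcp_pos: [0.509, -0.0846, 0.0352]
eef_rot: [-3.134, -0.209, -0.006]
contact_force: [4.9, 2.8, -2.7]
opening: 0.283
grasp_force: 59.0
```

```bash
python3 bar.py;python3 - <<'E'
from h import *
f=dict(np.load('wrist.npz'));C=cloud(f);z=C[...,2]
for lo,hi in ((.013,.025),(.034,.046)):
    m=((z>lo)&(z<hi)&(C[...,0]>.53)&(C[...,0]<.72)&(abs(C[...,1]+.02)<.045)).astype(np.uint8);m=cv2.morphologyEx(m,cv2.MORPH_OPEN,np.ones((3,3)))
    cs=cv2.findContours(m,cv2.RETR_EXTERNAL,cv2.CHAIN_APPROX_NONE)[0]
    if cs:
        c=max(cs,key=cv2.contourArea);r=cv2.minAreaRect(c);print([ray(f,*q,(lo+hi)/2)[:2].round(4).tolist() for q in cv2.boxPoints(r)])
E
python3 sq.py
```

```text
[ 0.50905013 -0.08463008  0.03524526] [-3.13439001 -0.20912845 -0.00576445] [-0.57589724  0.22381793  0.76425916  1.99155278 -0.18589372  0.99160681
 -1.15977285] 0.282720820506264 59.02348128380254 22.5833
5762 z hi [0.09206315 0.09431576]
[(np.float64(-3.14), 679), (np.float64(-2.97), 418), (np.float64(-0.17), 454), (np.float64(0.0), 2709), (np.float64(0.17), 1299), (np.float64(1.4), 34), (np.float64(2.97), 111)]
[[0.5553, 0.0051], [0.6195, 0.0041], [0.623, -0.0236], [0.5591, -0.0259]]
[[0.5286, -0.0281], [0.6204, -0.0295], [0.6224, -0.0535], [0.5307, -0.0567]]
316.5 ((321.5, 233.5), (41.0, 9.0), 90.0) [[0.6883, 0.005], [0.6889, -0.0226], [0.5616, -0.0251], [0.561, 0.0021]]
```

The turn reads about 6.2 rad. The depth-based drop looks slightly short, so I'll add 0.7 rad to sit mid-window under both estimates.

apply_moves(
  deltas=[0,0,-0.01,-0.1,0,0,-0.03,-0.2,0,0,-0.04,-0.3,0,0,-0.05,-0.4,0,0,-0.06,-0.5,0,0,-0.07,-0.6,0,0,-0.09,-0.7,0,0,-0.09,-0.7,0,0,-0.09,-0.7,0,0,-0.09,-0.7],
)

```text
t: 23.52
tcp_pos: [0.509, -0.085, 0.0343]
eef_rot: [-3.016, 0.876, -0.005]
contact_force: [4.9, 3.0, -3.0]
opening: 0.285
grasp_force: 59.1
```

apply_moves(
  deltas=[0,0,0,0,0,0,0,0,0,0,0,0,0,0,0,0],
)

```text
t: 23.85
tcp_pos: [0.5089, -0.0849, 0.0343]
eef_rot: [-3.016, 0.876, -0.005]
contact_force: [4.3, 3.2, -2.3]
opening: 0.284
grasp_force: 59.1
```

```bash
python3 bar.py; python3 -c "
from h import *
print(ticket.close_job())"
```

```text
[ 0.50894384 -0.08495782  0.03433311] [-3.01582218  0.87603479 -0.00510337] [-0.6698227   0.24780024  0.87579089  1.99467391 -0.22751021  0.99488323
 -1.82074443] 0.28492167933703266 59.08337135799229 23.9
6001 z hi [0.09109748 0.09350511]
[(np.float64(-0.86), 270), (np.float64(-0.72), 1929), (np.float64(-0.59), 2020), (np.float64(-0.46), 318), (np.float64(0.6), 40), (np.float64(2.32), 179), (np.float64(2.45), 525), (np.float64(2.58), 504), (np.float64(2.71), 161)]
the job is handed in; nothing more can be done
None
```

I handed the job in at about 24 s: the square is flush against the fence, and the screw was turned back until it dropped, then forward about 1.1 turns and left gripped at 59 N. By turn count screw_lift is about -0.017 m, by camera depth about -0.015 m; no verdict came back.

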